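Clip the measuring dipper into its dry-goods bin

TASK

Put the measuring dipper away in the empty wooden bin: with its cup inside the bin, hang its hook over the steel rail on the front rim, find the spring clip in the rail (gently feeling along the rail with the hook if need be), and press the hook down into the clip until it snaps fully home, then let go. Be gentle with the rail and the clip - never lean hard on them - and leave the other things on the worktop where they are.

Things in the scene. Friction and masses are not known exactly. Their poses are not given: they have to be found in the camera images.
- dipper: measuring dipper, about 140 g, loose, standing upright on its cup: steel cup (diameter 53 mm, height 42), black handle on its -x side, 173 high in all. Origin: centre of the cup's underside; z up along the handle. The handle's strap (x = -31 to -26 mm, 18 wide) rises from the cup past the hook to the grip above it.
- grip (a point): on the dipper, at (-34, 0, 146) mm in its frame: where to grasp. The grip is a rounded block 16 mm (x) by 20 (y), from z = 113 to 173; grasped here across y from above, the fingertips stay clear above the rail while the hook goes home.
- hook (a point): on the dipper, at (-40, 0, 98) mm in its frame: axis of the hook's round bar (diameter 12 mm, along x, underside at z = 92), middle of the throat. The bar sticks out of the strap to -x and ends in a leg (diameter 8) that points down to z = 63. Throat between strap and leg: x = -49 to -31.
- bin: empty open bin of pale wood, fixed, 200 mm (y) by 150 (x) by 120 high, walls 10 thick, floor 9. Origin: centre of its underside, z up, front wall at -x. A steel rail (14 thick, 140 long, flat top at z = 125) is clamped over the front wall. It stays put under light forces; rail and clip bear up to 35 N.
- rim (a point): on the bin, at (-70, 0, 125) mm in its frame: middle of the front wall, at the height of the rail's top. The rail was pushed on by hand anywhere along the wall: the spring clip, in the rail's middle, lies up to 25 mm either way along the bin's y from this point. That offset is not measured: see it or feel for it.
- seat (a point): on the bin, at (-70, 0, 114) mm in its frame: height of the bar's axis when home (y as for the rim). The clip: a gap 23 mm wide, 17 deep, with two black sprung rollers (diameter 8, along x, 16 apart). The bar sinks 4 to 5 mm below the rail's top onto them by its weight; some 4 to 10 N more spreads them, it snaps beneath and rests on the gap's floor.
- jar: mustard jar with a red lid, 66 diameter, 100 high, loose; origin at the centre of its underside; leave it alone
- salt: small glass shaker with a pale top, 44 diameter, 90 high, loose; origin at the centre of its underside; leave it alone
- tin: red rectangular tin, 62 by 107 by 90 high, loose; origin at the centre of its underside; leave it alone

How it is judged:
By the outcome, as a careful person would: the job done as asked, in the order asked, and still so for the second after the job is handed in, with the robot touching nothing.
It also fails if it takes over 67 s, if anything falls off the work surface, if the arm or the gripper's body presses on something with over 40 N, if the wrist force passes 120 N, or if a joint passes its speed limit or range.

ROBOT

A 6-joint arm with a two-finger parallel gripper is mounted at the origin on a cart in front of the work surface, level with it; the furniture and walls round the work are solid. World frame = base frame: x ahead of the robot, y to its left, z up, the work surface at z = 0. Lengths are in m, angles in rad, forces in N, time in s.
With the tool pointing down it reaches from about 0.425 to 0.925 m from the base axis. Payload 12.5 kg.
Tool frame: the origin (TCP) lies on the centre line of the jaws, within the pads' length; the fingertips stand manip.tcp_to_tips ahead of it and the grasp point (between the pads) lies 3 mm ahead of it (manip.tcp_to_tips is the distance from the TCP to the fingertips, in m); z points along the fingers, y is the line along which they close (so a half turn about z gives the same grasp; the last joint's range is limited). The gripper opens to 85 mm and grips with 20 to 120 N. Pads are 22 mm wide; open, the fingers measure 114 mm over their backs; the gripper's body (76 mm by 85 mm) begins 54 mm behind the grasp point. The pads swing forward as they close: fully open they stand 13 mm farther back than shut.
Start: joints at [-1.273, 0.491, 1.559, -0, 1.092, -0.106], TCP at [0.246, -0.575, 0.253] pointing down, gripper open.
Joint ranges: [-3.1, 3.1], [-0.84, 2.19], [0.05, 2.79], [-1.13, 4.28], [0.06, 2.93], [-2.69, 2.69]. Speed limits (rad/s): [2.22, 2.22, 2.79, 3.14, 3.14, 3.14].

INTERFACE

Orientations are given as a unit quaternion [w, x, y, z].
In Python, from rig import manip gives the robot as it stands. The module is installed in compiled form; this text tells all that it offers.
- The arm moves only by the tool step_arm, never from a script. Its argument "series" is one flat list of numbers, 7 for each row, row after row: the shift along the tool's x, y, z in m, then the turn, a rotation vector about the tool's x, y, z in degrees, then the closure, from -1 (fully open) to 1 (shut). In form: [x, y, z, ax, ay, az, claw, x, y, z, ax, ay, az, claw, ...]. A call has 1 to 5 rows; each row is the pose to reach, as a shift and turn from the pose commanded when the call began, along the tool's axes at that moment; what a row does not reach only later rows make up. A row lasts 1/10 s, in which the tool goes at most 50 mm and 8.59 degrees, less where a joint would pass 70% of its speed; a pose out of reach is approached as far as the arm can. A call with a gripper value outside its range is refused whole. The fingers move at their own pace and stop on an object; "grip_force" is the grip in N (left out, the last holds). Time passes only in rows, so rows that repeat a pose let the fingers close. It gives the time, the measured TCP pose, the force, the opening and the grip force at its end, in the units of the state.
- manip.state(): the state, without advancing time (a new reading comes with each control period).
- manip.grab_frame(name): name is "side" or "top"; returns the picture (480x640x3 uint8, blue, green, red); there is no depth.
- manip.calibration(name): a dict with "vertical_fov" (degrees; the focal length in pixels is half the picture's height over the tangent of half this angle, whatever the lens; pixels are square), "cx", "cy" (the principal point, pixels), "R" (3x3) and "t" (3): a world point X has camera coordinates R X + t. Camera axes: x right, y down, z forward; pixel columns grow to the right and rows downward; lengths in m; the calibration is good to about 2 mm. A picture is of the moment at which its call begins. calibration takes no time and is no camera call.
- manip.hand_in(): hands the job in; it is judged then, once.
Trained networks look in the newest picture that a camera, given by its name, has taken for a name from the list of things; names that differ only in an ending like _2 or _b are one class to them, and where a whole thing is asked for, a point or a joint stands for the part that bears it (a point fixed in the world has none). Each returns a list of dicts, best first, with "p" (0 to 1); they miss things now and then, are a little off and sometimes report something else, mostly with a low value. They report only what shows in the picture. A call takes as long as a camera call.
- manip.look_for(query, camera): "rect" ([left, top, width, height] in pixels, round what is visible of it).
- manip.masks_of(query, camera): "mask" (480x640 bool, what is visible of it) and "rect" ([left, top, width, height] in pixels, round what is visible of it).
The state is a dict: "t": time; "q": joint angles; "qvel": joint speeds; "tau": joint torques, N m; "eef_pos": TCP position; "tool_rot": TCP orientation; "force": force on the tool from outside, world axes, zero at the start; "wrist_torque": the same for the moment, N m; "gripper_width": opening from 0.0 (shut) to 1.0 (fully open); "finger_force": force on a finger pad.
Only numpy, scipy, OpenCV 4.12 (cv2) and the standard library are available. Lean on these libraries where they do the work, as an engineer would, in place of code of your own. Each camera call takes 0.05 s, during which the arm holds its last target. There are 200 camera calls.

## Working session

There is one attempt and no reset: what is moved stays moved. The work goes in short steps, Python scripts to look and compute and a tool call to move; the robot and the scene stay as the last step left them, time stands still between calls to the robot, and variables do not carry over. Pictures are saved under pics/ and viewed, at most 10 in all, crops included, and the job is handed in when it is done.

Besides the shell and the picture viewer there is one more tool, called after "Call:" in YAML: its name, and indented under it one key for each argument. step_arm: Moves the arm, as the interface text tells. Its arguments: {"type":"object","properties":{"series":{"type":"array","items":{"type":"number"}},"grip_force":{"type":"number"}},"required":["series"]}

```bash
mkdir -p pics; python3 - <<'E'
from rig import manip
import cv2,numpy as np
np.set_printoptions(precision=4,suppress=True)
print(manip.state(), manip.tcp_to_tips)
ims=[]
for c in("side","top"):
    im=manip.grab_frame(c); cv2.imwrite(f"pics/{c}0.png",im)
    k=manip.calibration(c); print(c,k, "campos",-np.array(k["R"]).T@k["t"])
    for q in("dipper","bin","jar","salt","tin"):
        print(q,[(np.round(d["rect"]),round(d["p"],2)) for d in manip.look_for(q,c)][:2])
E
```

```text
{'t': 0.0, 'q': array([-1.2726,  0.4915,  1.5594, -0.    ,  1.0917, -0.1056]), 'qvel': array([ 0.0003,  0.0003, -0.0006,  0.0002,  0.0008, -0.0025]), 'tau': array([  0.0029, -61.8437, -26.159 ,  -0.0001,   0.0041,   0.    ]), 'eef_pos': array([ 0.2455, -0.5745,  0.2527]), 'tool_rot': array([-0.0005,  0.9797,  0.2005, -0.0001]), 'force': array([-0.1322,  1.054 ,  0.6093]), 'wrist_torque': array([ 0.0175, -0.0292,  0.015 ]), 'finger_force': 0.0, 'gripper_width': 0.999653215432705} 0.022
side {'vertical_fov': 44.458779447334344, 'cx': 318.5346794278355, 'cy': 226.53090257131524, 'R': array([[-0.6624,  0.7491, -0.0098],
       [ 0.6259,  0.5462, -0.5568],
       [-0.4117, -0.375 , -0.8306]]), 't': array([ 0.5667, -0.0303,  1.0217])} campos [ 0.815  -0.0248  0.8373]
dipper [(array([383., 281.,  64.,  83.]), 0.74)]
bin [(array([235., 239., 124., 175.]), 0.56)]
jar [(array([302., 146.,  36.,  60.]), 0.78)]
salt [(array([209., 195.,  28.,  45.]), 0.79)]
tin [(array([227., 145.,  43.,  79.]), 0.67)]
top {'vertical_fov': 54.16440304974856, 'cx': 322.2264084155451, 'cy': 251.56127288851226, 'R': array([[ 0.0151, -0.9999, -0.0048],
       [-0.9961, -0.0146, -0.0875],
       [ 0.0874,  0.0061, -0.9962]]), 't': array([-0.3559,  0.4569,  0.9197])} campos [ 0.3801 -0.3548  0.9545]
dipper [(array([201., 226.,  46.,  42.]), 0.95), (array([224., 119., 128., 137.]), 0.43)]
bin [(array([225., 120., 128., 138.]), 0.87)]
jar [(array([199., 230.,  48.,  34.]), 0.63), (array([354., 298.,  37.,  31.]), 0.56)]
salt [(array([400., 217.,  24.,  18.]), 0.58)]
tin [(array([387., 236.,  65.,  64.]), 0.64)]
```

View pics/side0.png

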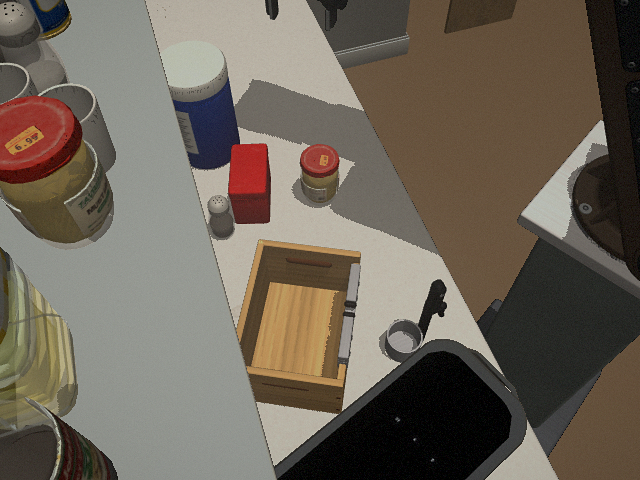

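View pics/top0.png

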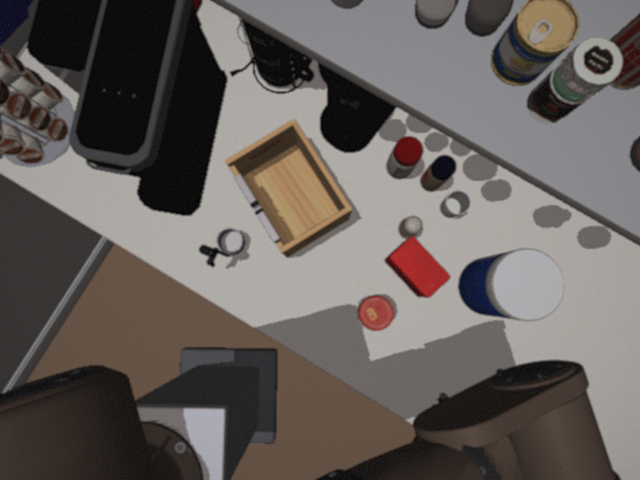

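```bash
cat > h.py <<'E'
import numpy as np, cv2
from rig import manip
def cam(c):
    k=manip.calibration(c); f=240/np.tan(np.radians(k["vertical_fov"]/2))
    return f,k["cx"],k["cy"],np.array(k["R"]),np.array(k["t"])
def proj(c,X):
    f,cx,cy,R,t=cam(c); p=np.atleast_2d(X)@R.T+t
    return p[:,:2]/p[:,2:]*f+[cx,cy]
def onz(c,uv,z):
    f,cx,cy,R,t=cam(c); uv=np.atleast_2d(uv).astype(float)
    d=np.c_[(uv-[cx,cy])/f,np.ones(len(uv))]@R; o=-R.T@t
    return o+d*((z-o[2])/d[:,2:])
def tri(uvs):
    A=[];b=[]
    for c,uv in uvs.items():
        f,cx,cy,R,t=cam(c); d=R.T@np.array([(uv[0]-cx)/f,(uv[1]-cy)/f,1]); d/=np.linalg.norm(d)
        P=np.eye(3)-np.outer(d,d); A.append(P); b.append(P@(-R.T@t))
    X=np.linalg.lstsq(np.vstack(A),np.hstack(b),rcond=None)[0]; return X
def crop(src,x,y,w,h,s):
    return cv2.resize(src[y:y+h,x:x+w],None,fx=s,fy=s,interpolation=cv2.INTER_CUBIC)
E
python3 - <<'E'
from h import *
a=cv2.imread("pics/top0.png");b=cv2.imread("pics/side0.png")
cv2.imwrite("pics/c1.png",crop(a,190,115,170,150,4)); cv2.imwrite("pics/c2.png",crop(b,230,230,230,190,3))
E
```

```text
(no output)
```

View pics/c1.png

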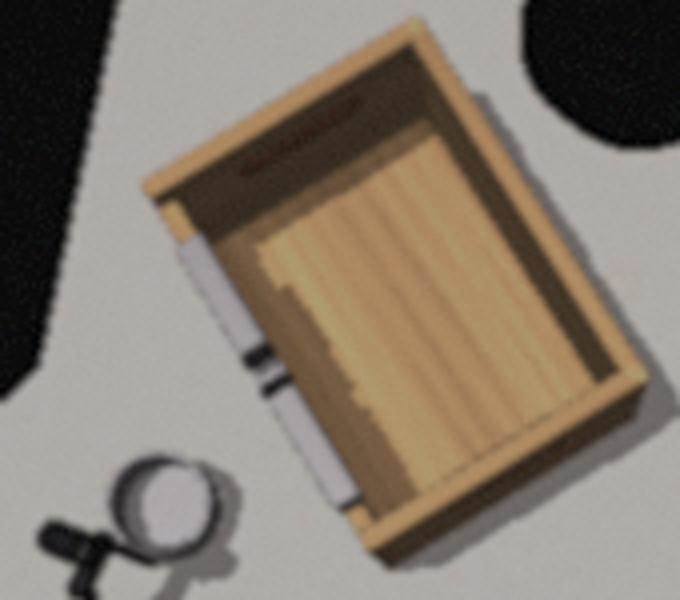

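View pics/c2.png

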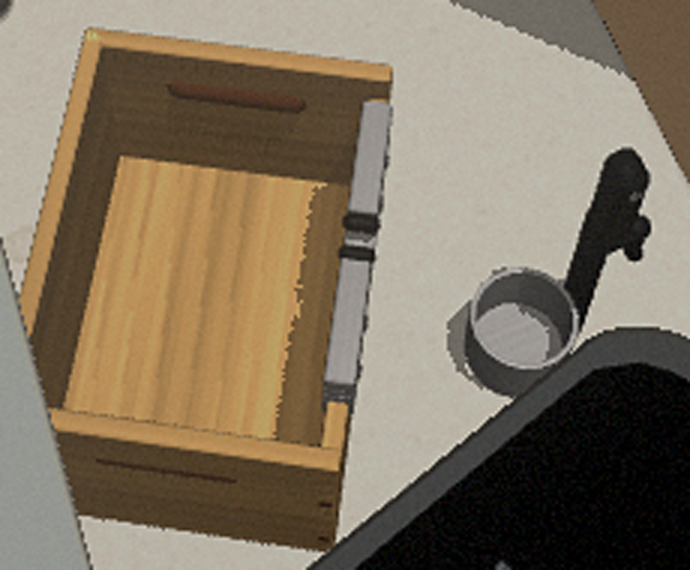

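```bash
python3 - <<'E'
from h import *
np.set_printoptions(precision=4,suppress=True)
T=lambda u,v:(u/4+190-.4,v/4+115-.4)
S=lambda u,v:(u/3+230-.33,v/3+230-.33)
tc=np.array([T(143,186),T(418,18),T(648,378),T(372,548)])
sc=np.array([S(391,66),S(88,30)])
sc2=S(338,470)
print("top corners",onz("top",tc,.12)); 
# order in top: 143,186 ; which one in side?
for n,(a) in enumerate(tc): print(proj("side",onz("top",[a],.12)))
print("side",sc,sc2, onz("side",[*sc,sc2],.12))
print("clip top",onz("top",T(267,370),.125),"side",onz("side",S(359.5,237),.125),"tri",tri({"top":T(267,370),"side":S(359.5,237)}))
print("railends top",onz("top",[T(190,240),T(350,500)],.125))
print("cup",tri({"top":T(166,508),"side":S(524,318)}),onz("top",T(166,508),.042),onz("side",S(524,318),.042))
print("griptop",tri({"top":T(55,537),"side":S(627,165)}))
# black appliance nearest corner: height
print("appl", tri({"top":(150,162),"side":(470,345)}))
E
```

```text
top corners [[ 0.6157 -0.1712  0.12  ]
 [ 0.6959 -0.2945  0.12  ]
 [ 0.5307 -0.4014  0.12  ]
 [ 0.4522 -0.2789  0.12  ]]
[[342.1163 382.5839]]
[[227.1233 366.2928]]
[[258.9227 237.3949]]
[[358.372  249.9397]]
side [[360.0033 251.67  ]
 [259.0033 239.67  ]] (342.3366666666667, 386.33666666666664) [[ 0.4529 -0.2754  0.12  ]
 [ 0.5334 -0.3985  0.12  ]
 [ 0.6192 -0.1679  0.12  ]]
clip top [[ 0.531  -0.2306  0.125 ]] side [[ 0.5336 -0.2278  0.125 ]] tri [ 0.5318 -0.2296  0.1198]
railends top [[ 0.5898 -0.1943  0.125 ]
 [ 0.473  -0.2691  0.125 ]]
cup [ 0.4776 -0.1672  0.0305] [[ 0.4771 -0.1706  0.042 ]] [[ 0.4816 -0.1642  0.042 ]]
griptop [ 0.4506 -0.1505  0.1708]
appl [ 0.5585 -0.0812  0.2841]
```

```bash
cat >> h.py <<'E'
from scipy.spatial.transform import Rotation as Ro
def go(p,phi):
    s=manip.state(); w,x,y,z=s["tool_rot"]; R=Ro.from_quat([x,y,z,w])
    a=np.radians(phi)/2; G=Ro.from_quat([np.cos(a),np.sin(a),0,0])
    d=R.inv().apply(np.array(p)-s["eef_pos"]); r=np.degrees((R.inv()*G).as_rotvec())
    print("shift",d.round(4),"turn",r.round(2),"F",np.round(s["force"],1),"t",round(s["t"],2),"w",round(s["gripper_width"],3))
E
python3 - <<'E'
from h import *
T=lambda u,v:(u/4+190-.4,v/4+115-.4)
S=lambda u,v:(u/3+230-.33,v/3+230-.33)
print(tri({"top":T(84,590),"side":S(634,258)}),onz("top",T(84,590),.066),onz("side",S(634,258),.066))
for yaw in(-20,-30,-40,-50):
    c=np.array([.479,-.1675,0]);M=lambda p:c+Ro.from_euler('z',yaw,degrees=True).apply(np.array(p)/1000)
    P=np.array([M([-34,0,173]),M([-53,0,65]),M([-53,0,98]),M([-28,0,42])])
    print(yaw,((proj("top",P)+.4-[190,115])*4).round().tolist(),((proj("side",P)+.33-230)*3).round().tolist())
go([.4506,-.150,.22],-31)
E
```

```text
[ 0.43451942 -0.13857612  0.06989723] [[ 0.43483825 -0.13774327  0.066     ]] [[ 0.43249542 -0.13904326  0.066     ]]
-20 [[66.0, 545.0], [109.0, 602.0], [92.0, 598.0], [138.0, 557.0]] [[623.0, 150.0], [620.0, 241.0], [631.0, 210.0], [570.0, 284.0]]
-30 [[54.0, 539.0], [91.0, 594.0], [74.0, 589.0], [130.0, 553.0]] [[630.0, 161.0], [630.0, 257.0], [641.0, 227.0], [575.0, 293.0]]
-40 [[43.0, 530.0], [76.0, 583.0], [58.0, 578.0], [122.0, 547.0]] [[635.0, 173.0], [636.0, 275.0], [648.0, 244.0], [578.0, 302.0]]
-50 [[33.0, 520.0], [63.0, 569.0], [44.0, 563.0], [115.0, 540.0]] [[637.0, 185.0], [640.0, 293.0], [652.0, 263.0], [580.0, 311.0]]
shift [ 0.3554 -0.31    0.0333] turn [ 1.000e-02 -0.000e+00  5.414e+01] F [ 0.9 -0.1 -0.2] t 0.6 w 1.001
```

Call:
step_arm:
  series: [0.05, -0.043, 0, 0, 0, 8, -1, 0.09, -0.08, 0, 0, 0, 16, -1, 0.13, -0.115, 0, 0, 0, 24, -1, 0.165, -0.145, 0, 0, 0, 32, -1, 0.2, -0.175, 0, 0, 0, 40, -1]

```text
t: 1.1
eef_pos: [0.3536, -0.349, 0.2535]
tool_rot: [0.0, 0.989, -0.147, 0.0]
force: [2.0, 0.2, -0.5]
gripper_width: 1.001
finger_force: 0.0
```

```bash
python3 -c "
from h import *
go([.4502,-.1495,.22],-32)"
```

```text
shift [ 0.0342 -0.219   0.0335] turn [ 1.000e-02 -3.000e-02  1.504e+01] F [ 2.   0.2 -0.5] t 1.1 w 1.001
```

Call:
step_arm:
  series: [0.008, -0.045, 0, 0, 0, 5, -1, 0.016, -0.09, 0, 0, 0, 10, -1, 0.024, -0.135, 0.01, 0, 0, 15, -1, 0.03, -0.18, 0.015, 0, 0, 15, -1, 0.034, -0.21, 0.02, 0, 0, 15, -1]

```text
t: 1.6
eef_pos: [0.4464, -0.1569, 0.2333]
tool_rot: [-0.0, 0.962, -0.272, 0.0]
force: [0.6, -0.2, -0.6]
gripper_width: 0.995
finger_force: 0.0
```

Call:
step_arm:
  series: [0, 0, 0, 0, 0, 0, -1, 0, 0, 0, 0, 0, 0, -1]

```text
t: 1.8
eef_pos: [0.446, -0.159, 0.2334]
tool_rot: [0.0, 0.962, -0.272, 0.0]
force: [0.2, -0.1, -0.7]
gripper_width: 0.997
finger_force: 0.0
```

```bash
python3 - <<'E'
from h import *
go([.4502,-.1495,.149],-32)
b=manip.grab_frame("side"); a=manip.grab_frame("top")
cv2.imwrite("pics/c3.png",np.hstack([crop(b,330,200,130,190,3),crop(a,165,190,130,190,3)]))
E
```

```text
shift [-0.0014 -0.0103  0.0844] turn [ 0.01 -0.01  0.49] F [ 0.2 -0.1 -0.7] t 1.8 w 0.997
```

View pics/c3.png

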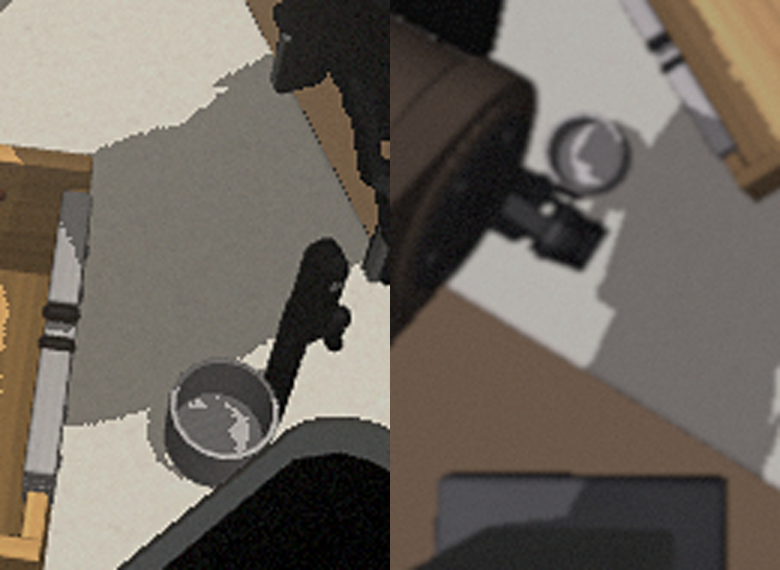

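The picture shows the dipper still standing untouched (grip top near crop pixel (327,250)), with the open fingers above it to its right. I'll centre the gripper over it, descend and grasp.

Call:
step_arm:
  series: [-0.001, -0.01, 0.01, 0, 0, 0, -1, -0.001, -0.01, 0.035, 0, 0, 0, -1, -0.001, -0.01, 0.06, 0, 0, 0, -1, -0.001, -0.01, 0.084, 0, 0, 0, -1, -0.001, -0.01, 0.084, 0, 0, 0, -1]
  grip_force: 40

```text
t: 2.4
eef_pos: [0.449, -0.15, 0.1467]
tool_rot: [-0.0, 0.962, -0.273, -0.002]
force: [0.5, 0.5, 0.5]
gripper_width: 1.003
finger_force: 0.0
```

Call:
step_arm:
  series: [0, 0, 0, 0, 0, 0, 0.2, 0, 0, 0, 0, 0, 0, 0.5, 0, 0, 0, 0, 0, 0, 1, 0, 0, 0, 0, 0, 0, 1, 0, 0, 0, 0, 0, 0, 1]

```text
t: 2.9
eef_pos: [0.4504, -0.1503, 0.15]
tool_rot: [0.0, 0.962, -0.272, 0.001]
force: [-0.5, 1.4, 4.9]
gripper_width: 0.236
finger_force: 38.9
```

Call:
step_arm:
  series: [0, 0, 0, 0, 0, 0, 1, 0, 0, 0, 0, 0, 0, 1, 0, 0, 0, 0, 0, 0, 1, 0, 0, 0, 0, 0, 0, 1]
  grip_force: 60

```text
t: 3.3
eef_pos: [0.4505, -0.1503, 0.15]
tool_rot: [0.0, 0.962, -0.272, 0.001]
force: [-0.2, 1.9, 6.8]
gripper_width: 0.228
finger_force: 58.4
```

Call:
step_arm:
  series: [0, 0, -0.01, 0, 0, 0, 1, 0, 0, -0.04, 0, 0, 0, 1, 0, 0, -0.08, 0, 0, 0, 1, 0, 0, -0.12, 0, 0, 0, 1, 0, 0, -0.15, 0, 0, 0, 1]

```text
t: 3.8
eef_pos: [0.45, -0.1502, 0.3024]
tool_rot: [0.0, 0.962, -0.272, 0.001]
force: [0.2, -0.0, -1.2]
gripper_width: 0.231
finger_force: 58.9
```

```bash
python3 - <<'E'
from h import *
go([.5361,-.2349,.300],-57)
E
```

```text
shift [0.1177 0.0271 0.0027] turn [-0.03 -0.12 25.39] F [ 0.2 -0.  -1.2] t 3.8 w 0.231
```

Call:
step_arm:
  series: [0.03, 0.007, 0, 0, 0, 6, 1, 0.06, 0.014, 0, 0, 0, 13, 1, 0.09, 0.021, 0, 0, 0, 20, 1, 0.11, 0.027, 0, 0, 0, 25.4, 1, 0.118, 0.027, 0, 0, 0, 25.4, 1]

```text
t: 4.3
eef_pos: [0.5371, -0.2362, 0.2994]
tool_rot: [0.0, 0.878, -0.478, -0.0]
force: [-0.8, -0.3, -2.5]
gripper_width: 0.233
finger_force: 58.9
```

Call:
step_arm:
  series: [0, 0, 0.02, 0, 0, 0, 1, 0, 0, 0.04, 0, 0, 0, 1, 0, 0, 0.06, 0, 0, 0, 1, 0, 0, 0.07, 0, 0, 0, 1, 0, 0, 0.07, 0, 0, 0, 1]

```text
t: 4.8
eef_pos: [0.5361, -0.2346, 0.2287]
tool_rot: [0.0, 0.879, -0.476, -0.001]
force: [1.1, 0.5, -2.7]
gripper_width: 0.226
finger_force: 58.8
```

```bash
python3 - <<'E'
from h import *
go([.5361,-.2349,.230],-57)
b=manip.grab_frame("side"); a=manip.grab_frame("top")
cv2.imwrite("pics/side1.png",b);cv2.imwrite("pics/top1.png",a)
cv2.imwrite("pics/c4.png",np.hstack([crop(b,290,225,100,150,4),crop(a,200,130,100,150,4)]))
E
```

```text
shift [ 0.0002  0.0001 -0.0013] turn [0.05 0.08 0.09] F [ 1.1  0.5 -2.7] t 4.8 w 0.226
```

View pics/c4.png

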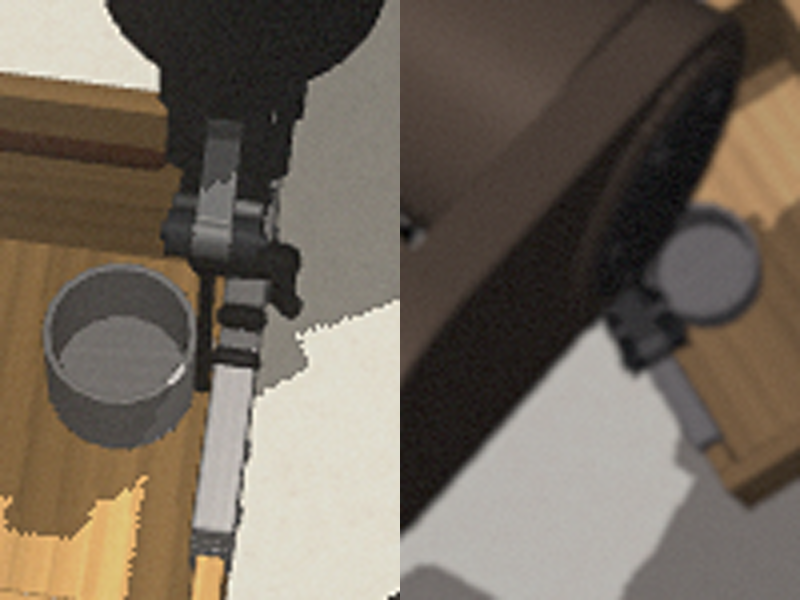

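```bash
python3 - <<'E'
from h import *
np.set_printoptions(precision=1,suppress=True)
s=manip.state()
yaw=-57;ex=np.array([.5446,-.8387,0]);ey=np.array([.8387,.5446,0])
g=s["eef_pos"]*[1,1,0]; c0=g+.034*ex+[0,0,s["eef_pos"][2]-.150]
M=lambda x,y,z:c0+(x*ex+y*ey+np.array([0,0,z]))/1000*np.array([1,1,1])if 0 else c0+x/1000*ex+y/1000*ey+np.array([0,0,z/1000])
cr=lambda X:(proj("side",X)-[290,225]+.4)*4
a=np.linspace(0,2*np.pi,60)
rim=cr(np.array([M(26.5*np.cos(t),26.5*np.sin(t),42) for t in a])); print("rim",rim.min(0),rim.max(0))
bot=cr(np.array([M(26.5*np.cos(t),26.5*np.sin(t),0) for t in a])); print("bot",bot.min(0),bot.max(0))
print("legtip -57,-53,-49",cr([M(-57,0,63),M(-53,0,63),M(-49,0,63)]).tolist())
print("strap edges",cr([M(-26,-9,60),M(-31,-9,60),M(-31,9,60),M(-26,-9,90)]).tolist())
k=np.array([.5328,-.2299,.125])
for y in(-72,-40,40): print("rail",y,[cr(k+x*ex+y*ey/1000)[0].tolist() for x in(-.007,.007)] if 1 else 0)
print("clip",cr(k-[0,0,.004]), "px per mm ex", cr(k+.001*ex)-cr(k),"ey",cr(k+.001*ey)-cr(k))
# local fits of cup ellipse
im=cv2.imread("pics/side1.png")
m=manip.masks_of("dipper","side"); print([(d["rect"],d["p"]) for d in m][:2])
E
```

```text
rim [ 38.4 250.4] [195.8 392.9]
bot [ 42.9 305.7] [193.6 444. ]
legtip -57,-53,-49 [[288.88061540002275, 314.13931482629266], [276.7052089835696, 312.56180328335506], [264.54124418181493, 310.98577417793433]]
strap edges [[198.16373637582214, 281.84308505361435], [213.14592985754697, 283.77233445375134], [206.2711744857357, 332.60805833359643], [199.9696294683907, 238.82488742956124]]
rail -72 [[280.73852618257604, 149.0903312627057], [241.06133487661768, 144.20084402284905]]
rail -40 [[270.57079359607076, 228.85415201109694], [230.04537090896164, 223.73328174688922]]
rail 40 [[243.0988068506875, 444.36637243172765], [200.28524794223367, 438.5937454757494]]
clip [[236.  336.1]] px per mm ex [[-3.  -0.4]] ey [[-0.4  2.7]]
[([300.2, 289.5, 62.5, 45.8], 0.69)]
```

```bash
python3 - <<'E'
from h import *
b=cv2.imread("pics/side1.png")
c=crop(b,325,265,60,60,9); c=np.clip(c.astype(float)*1.6+25,0,255).astype(np.uint8)
s=manip.state();ex=np.array([.5446,-.8387,0]);ey=np.array([.8387,.5446,0])
c0=s["eef_pos"]*[1,1,0]+.034*ex+[0,0,s["eef_pos"][2]-.150]
pr=lambda X:(proj("side",X)-[325,265]+.45)*9
def pl(P,col):cv2.polylines(c,[np.round(pr(np.array(P))).astype(int)],False,col,1)
M=lambda x,y,z:c0+x/1000*ex+y/1000*ey+np.array([0,0,z/1000])
for x in(-57,-49):pl([M(x,0,63),M(x,0,98)],(0,255,0))
for x in(-26,-31):pl([M(x,9,20),M(x,9,110)],(255,255,0))
k=np.array([.5328,-.2299,.125])
for x in(-.007,.007):pl([k+x*ex-.07*ey,k+x*ex+.07*ey],(0,0,255))
a=np.linspace(0,7,60);pl([M(26.5*np.cos(t),26.5*np.sin(t),42) for t in a],(255,0,255))
cv2.imwrite("pics/c5.png",c)
E
```

```text
(no output)
```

View pics/c5.png

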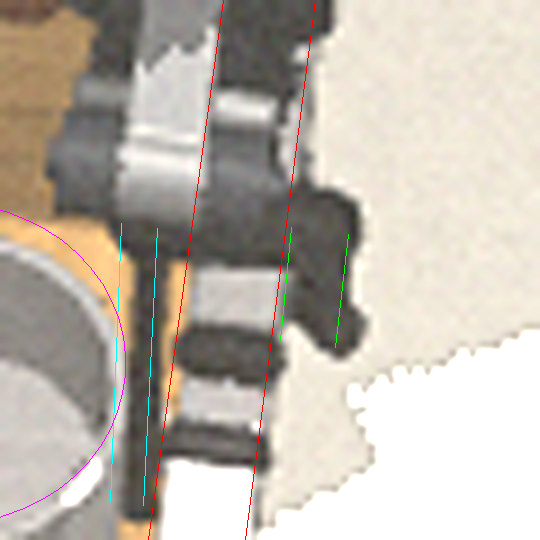

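The overlay shows throat (strap edge ~160, leg ~295 at crop row 255) matching the prediction and straddling the rail (190–280); the rollers, near (226,395), are also within about 0.5 mm. I'll descend gently.

Call:
step_arm:
  series: [0, 0, 0.006, 0, 0, 0, 1, 0, 0, 0.012, 0, 0, 0, 1, 0, 0, 0.016, 0, 0, 0, 1, 0, 0, 0.02, 0, 0, 0, 1, 0, 0, 0.02, 0, 0, 0, 1]

```text
t: 5.45
eef_pos: [0.5363, -0.235, 0.2086]
tool_rot: [0.0, 0.879, -0.477, -0.001]
force: [-0.5, 0.3, -0.7]
gripper_width: 0.234
finger_force: 58.9
```

Call:
step_arm:
  series: [0, 0, 0.004, 0, 0, 0, 1, 0, 0, 0.008, 0, 0, 0, 1, 0, 0, 0.012, 0, 0, 0, 1, 0, 0, 0.015, 0, 0, 0, 1, 0, 0, 0.015, 0, 0, 0, 1]

```text
t: 5.95
eef_pos: [0.5364, -0.235, 0.1938]
tool_rot: [0.0, 0.879, -0.477, -0.0]
force: [0.2, 0.2, -1.1]
gripper_width: 0.231
finger_force: 58.9
```

No contact yet, and the leg is past the rail top, so the rail is straddled. Next I'll take slow 1 mm steps to feel for it.

Call:
step_arm:
  series: [0, 0, 0.002, 0, 0, 0, 1, 0, 0, 0.004, 0, 0, 0, 1, 0, 0, 0.006, 0, 0, 0, 1, 0, 0, 0.008, 0, 0, 0, 1, 0, 0, 0.008, 0, 0, 0, 1]

```text
t: 6.45
eef_pos: [0.5364, -0.2351, 0.186]
tool_rot: [0.0, 0.879, -0.477, -0.0]
force: [0.0, 0.3, -1.6]
gripper_width: 0.23
finger_force: 58.9
```

Call:
step_arm:
  series: [0, 0, 0.001, 0, 0, 0, 1, 0, 0, 0.002, 0, 0, 0, 1, 0, 0, 0.003, 0, 0, 0, 1, 0, 0, 0.003, 0, 0, 0, 1]

```text
t: 6.85
eef_pos: [0.5365, -0.2351, 0.1832]
tool_rot: [0.0, 0.879, -0.477, -0.0]
force: [0.4, -0.1, -1.4]
gripper_width: 0.229
finger_force: 58.9
```

Call:
step_arm:
  series: [0, 0, 0.0005, 0, 0, 0, 1, 0, 0, 0.001, 0, 0, 0, 1, 0, 0, 0.0015, 0, 0, 0, 1, 0, 0, 0.0015, 0, 0, 0, 1]

```text
t: 7.25
eef_pos: [0.5365, -0.2351, 0.1817]
tool_rot: [0.0, 0.879, -0.477, -0.0]
force: [0.3, 0.3, -2.1]
gripper_width: 0.232
finger_force: 58.9
```

Call:
step_arm:
  series: [0, 0, 0.0005, 0, 0, 0, 1, 0, 0, 0.001, 0, 0, 0, 1, 0, 0, 0.001, 0, 0, 0, 1]

```text
t: 7.55
eef_pos: [0.5365, -0.2351, 0.1807]
tool_rot: [0.0, 0.879, -0.477, -0.0]
force: [-0.1, -0.5, -1.6]
gripper_width: 0.231
finger_force: 58.9
```

Call:
step_arm:
  series: [0, 0, 0.0005, 0, 0, 0, 1, 0, 0, 0.001, 0, 0, 0, 1, 0, 0, 0.001, 0, 0, 0, 1]

```text
t: 7.85
eef_pos: [0.5365, -0.2351, 0.1797]
tool_rot: [0.0, 0.879, -0.477, -0.0]
force: [0.1, 0.5, -1.7]
gripper_width: 0.235
finger_force: 58.9
```

Call:
step_arm:
  series: [0, 0, 0.0005, 0, 0, 0, 1, 0, 0, 0.001, 0, 0, 0, 1, 0, 0, 0.001, 0, 0, 0, 1]

```text
t: 8.15
eef_pos: [0.5366, -0.2351, 0.1788]
tool_rot: [-0.0, 0.879, -0.477, 0.0]
force: [-0.0, 0.6, -0.6]
gripper_width: 0.233
finger_force: 58.9
```

Call:
step_arm:
  series: [0, 0, 0.0005, 0, 0, 0, 1, 0, 0, 0.001, 0, 0, 0, 1, 0, 0, 0.001, 0, 0, 0, 1]

```text
t: 8.45
eef_pos: [0.5366, -0.2352, 0.1781]
tool_rot: [0.0, 0.879, -0.477, 0.0]
force: [0.9, 1.3, 2.8]
gripper_width: 0.231
finger_force: 59.2
```

Call:
step_arm:
  series: [0, -0.0003, 0.0005, 0, 0, 0, 1, 0, -0.0003, 0.001, 0, 0, 0, 1, 0, -0.0003, 0.001, 0, 0, 0, 1]

```text
t: 8.75
eef_pos: [0.5368, -0.2351, 0.1769]
tool_rot: [0.0, 0.879, -0.477, 0.0]
force: [-0.2, -0.4, 3.5]
gripper_width: 0.231
finger_force: 59.2
```

Call:
step_arm:
  series: [0, 0, 0.0005, 0, 0, 0, 1, 0, 0, 0.001, 0, 0, 0, 1, 0, 0, 0.001, 0, 0, 0, 1]

```text
t: 9.05
eef_pos: [0.5368, -0.235, 0.1759]
tool_rot: [0.0, 0.879, -0.477, 0.0]
force: [-0.3, 0.2, 4.1]
gripper_width: 0.233
finger_force: 59.1
```

Call:
step_arm:
  series: [0, 0, 0.0005, 0, 0, 0, 1, 0, 0, 0.001, 0, 0, 0, 1, 0, 0, 0.001, 0, 0, 0, 1]

```text
t: 9.35
eef_pos: [0.5367, -0.235, 0.1746]
tool_rot: [0.0, 0.879, -0.477, -0.0]
force: [-0.2, 0.2, 3.1]
gripper_width: 0.228
finger_force: 58.9
```

Call:
step_arm:
  series: [0, 0, 0.0005, 0, 0, 0, 1, 0, 0, 0.001, 0, 0, 0, 1, 0, 0, 0.0015, 0, 0, 0, 1, 0, 0, 0.002, 0, 0, 0, 1]

```text
t: 9.75
eef_pos: [0.5367, -0.2349, 0.1726]
tool_rot: [0.0, 0.879, -0.477, -0.0]
force: [-0.5, -0.6, 2.8]
gripper_width: 0.23
finger_force: 58.9
```

Call:
step_arm:
  series: [0, 0, 0.0005, 0, 0, 0, 1, 0, 0, 0.001, 0, 0, 0, 1, 0, 0, 0.0015, 0, 0, 0, 1, 0, 0, 0.002, 0, 0, 0, 1]

```text
t: 10.15
eef_pos: [0.5367, -0.2349, 0.1705]
tool_rot: [0.0, 0.879, -0.477, -0.0]
force: [-0.6, 0.3, -1.5]
gripper_width: 0.232
finger_force: 58.7
```

Call:
step_arm:
  series: [0, 0, 0.0005, 0, 0, 0, 1, 0, 0, 0.001, 0, 0, 0, 1, 0, 0, 0.0015, 0, 0, 0, 1, 0, 0, 0.002, 0, 0, 0, 1]

```text
t: 10.55
eef_pos: [0.5367, -0.2349, 0.1686]
tool_rot: [0.0, 0.879, -0.477, -0.0]
force: [-1.3, -0.2, -0.5]
gripper_width: 0.229
finger_force: 58.6
```

Snapped past the rollers. I'll continue until the bar rests on the gap floor.

Call:
step_arm:
  series: [0, 0, 0.0005, 0, 0, 0, 1, 0, 0, 0.001, 0, 0, 0, 1, 0, 0, 0.001, 0, 0, 0, 1]

```text
t: 10.85
eef_pos: [0.5367, -0.2349, 0.1676]
tool_rot: [0.0, 0.879, -0.477, -0.0]
force: [0.0, 0.3, -3.0]
gripper_width: 0.231
finger_force: 58.6
```

Call:
step_arm:
  series: [0, 0, 0.0005, 0, 0, 0, 1, 0, 0, 0.001, 0, 0, 0, 1, 0, 0, 0.001, 0, 0, 0, 1]

```text
t: 11.15
eef_pos: [0.5368, -0.235, 0.1668]
tool_rot: [0.0, 0.879, -0.477, 0.0]
force: [0.3, -0.6, -3.3]
gripper_width: 0.235
finger_force: 58.8
```

Call:
step_arm:
  series: [0, 0, 0.0003, 0, 0, 0, 1, 0, 0, 0.0006, 0, 0, 0, 1, 0, 0, 0.0006, 0, 0, 0, 1]

```text
t: 11.45
eef_pos: [0.5368, -0.235, 0.1662]
tool_rot: [0.0, 0.879, -0.477, 0.0]
force: [-0.3, -1.0, -1.7]
gripper_width: 0.236
finger_force: 59.0
```

Call:
step_arm:
  series: [0, 0, 0.0003, 0, 0, 0, 1, 0, 0, 0.0006, 0, 0, 0, 1, 0, 0, 0.0006, 0, 0, 0, 1]

```text
t: 11.75
eef_pos: [0.5369, -0.235, 0.166]
tool_rot: [0.0, 0.879, -0.477, 0.0]
force: [-1.8, -1.5, 3.3]
gripper_width: 0.235
finger_force: 59.6
```

Call:
step_arm:
  series: [0, 0, 0.0002, 0, 0, 0, 1, 0, 0, 0.0004, 0, 0, 0, 1, 0, 0, 0.0004, 0, 0, 0, 1]

```text
t: 12.05
eef_pos: [0.5369, -0.2351, 0.1658]
tool_rot: [0.0, 0.879, -0.477, 0.0]
force: [-1.9, 0.1, 7.6]
gripper_width: 0.228
finger_force: 60.1
```

Firm floor contact at the expected home height of 0.166. I'll ease off, release and rise.

Call:
step_arm:
  series: [0, 0, -0.0007, 0, 0, 0, 1, 0, 0, -0.0007, 0, 0, 0, 1, 0, 0, -0.0007, 0, 0, 0, 1]
  grip_force: 20

```text
t: 12.35
eef_pos: [0.5369, -0.235, 0.166]
tool_rot: [0.0, 0.879, -0.477, 0.0]
force: [-0.7, -0.4, 2.1]
gripper_width: 0.235
finger_force: 59.5
```

Call:
step_arm:
  series: [0, 0, 0, 0, 0, 0, 0, 0, 0, 0, 0, 0, 0, -0.5, 0, 0, 0, 0, 0, 0, -0.5, 0, 0, 0, 0, 0, 0, -0.5, 0, 0, 0, 0, 0, 0, -0.5]

```text
t: 12.85
eef_pos: [0.5368, -0.2349, 0.1659]
tool_rot: [0.0, 0.879, -0.477, -0.0]
force: [-0.6, 0.1, 0.5]
gripper_width: 0.749
finger_force: 0.0
```

Call:
step_arm:
  series: [0, 0, -0.02, 0, 0, 0, -0.5, 0, 0, -0.04, 0, 0, 0, -0.5, 0, 0, -0.08, 0, 0, 0, -0.5, 0, 0, -0.12, 0, 0, 0, -0.5, 0, 0, -0.14, 0, 0, 0, -0.5]

```text
t: 13.35
eef_pos: [0.5372, -0.2352, 0.3094]
tool_rot: [0.0, 0.879, -0.477, 0.002]
force: [-0.5, -0.3, 0.3]
gripper_width: 0.75
finger_force: 0.0
```

Call:
step_arm:
  series: [-0.03, 0.03, 0, 0, 0, 0, -0.5, -0.06, 0.06, 0, 0, 0, 0, -0.5, -0.09, 0.09, 0, 0, 0, 0, -0.5, -0.1, 0.1, 0, 0, 0, 0, -0.5, -0.1, 0.1, 0, 0, 0, 0, -0.5]

```text
t: 13.85
eef_pos: [0.3974, -0.2053, 0.3066]
tool_rot: [0.0, 0.879, -0.478, 0.001]
force: [-0.7, -0.0, -0.2]
gripper_width: 0.749
finger_force: 0.0
```

```bash
python3 - <<'E'
from h import *
b=manip.grab_frame("side"); a=manip.grab_frame("top")
cv2.imwrite("pics/c6.png",np.hstack([crop(b,290,220,100,150,4),crop(a,200,130,100,150,4)]))
s=manip.state();print(s["eef_pos"],s["force"])
# predicted rim of a home dipper
ex=np.array([.5446,-.8387,0]);ey=np.array([.8387,.5446,0])
c0=np.array([.5369,-.2350,.016])+.034*ex*1
for n,x,z in(("griptop",-34,173),("legtip",-53,63),("cup",0,42)):
    X=c0+x/1000*ex+[0,0,z/1000]; print(n,(proj("side",X)-[290,220])*4,(proj("top",X)-[200,130])*4+[400,0])
E
```

```text
[ 0.39931858 -0.20604443  0.30631459] [0.24339708 0.59900029 0.13653148]
griptop [[220.5097009 257.5635828]] [[614.057725   266.37550205]]
legtip [[265.72765037 413.80593308]] [[614.81831914 335.13093553]]
cup [[116.37632676 418.84837005]] [[714.72008353 284.73520351]]
```

View pics/c6.png

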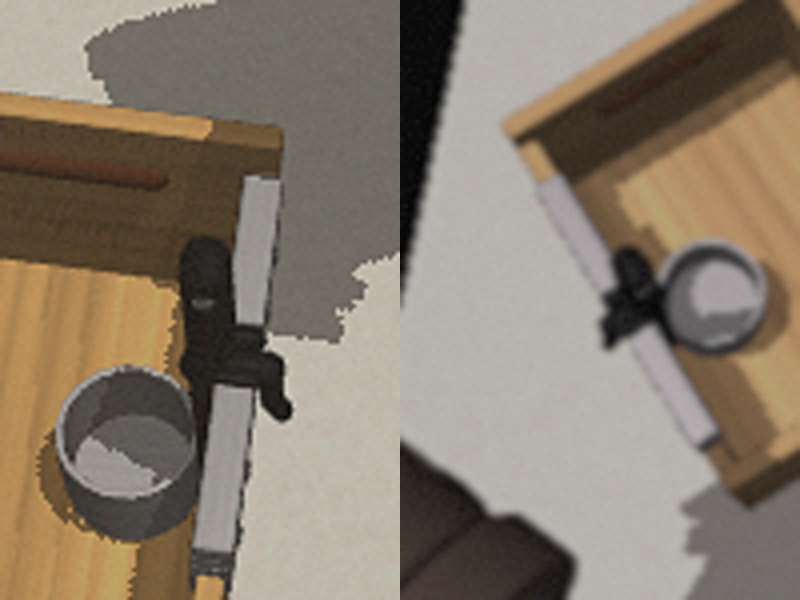

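The picture shows the dipper hanging with its cup in the bin near (127,430) and its bar sunk in the clip gap near (235,370). The gripper is clear.

```bash
python3 -c "
from rig import manip
print(manip.hand_in())"
```

```text
the job is handed in; nothing more can be done
None
```

The dipper hangs in the bin with its hook pressed into the clip down to the gap floor, released and handed in at about 14 s of the 67 s. It leans roughly 3° as it hangs, forces on the rail and clip stayed below about 10 N, and the jar, salt and tin were not touched.

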